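Zero the kitchen scale with the ramekin on it

TASK

Get the kitchen scale ready: while its platform is still empty, switch it on with the long bar key, let that up, then press the square key. Next take the glass ramekin from the counter, set it down upright (not dropped) wholly on the scale's steel platform, let go of it, and press the round key to zero the scale. Press each key right down and let it spring back, one key at a time, never the cross-shaped key, and leave the other things on the counter where they are.

Things in the scene. Friction and masses are not known exactly. Their poses are not given: they have to be found in the camera images.
- scale: Grey kitchen scale, 250 x 250 mm, fixed to the counter. Origin at the centre of its underside, on the counter; own x points from the key panel to the platform (away from the robot), y to the left, z up. The key panel, 45 mm high, lies along its near side: four keys in one row along y at x = -85 mm, y = -81, -27, 27 and 81 mm; which key is at which place varies.
- platform (a point): Centre of the top face of the steel weighing platform, 62 mm above the counter; the platform measures 150 mm along the scale's x and 220 mm along its y; axes as the scale's.
- bar_key_top (a point): Long bar key, 46 mm along the row by 18 mm. White plastic spring key, travel 7 mm straight down, about 5 N to press fully, springs back by itself. This point is the centre of its top face, 59 mm above the counter at rest (14 mm above the panel).
- square_key_top (a point): Square key, 28 x 28 mm. White plastic spring key, travel 7 mm straight down, about 5 N to press fully, springs back by itself. This point is the centre of its top face, 59 mm above the counter at rest (14 mm above the panel).
- round_key_top (a point): Round key, 32 mm across. White plastic spring key, travel 7 mm straight down, about 5 N to press fully, springs back by itself. This point is the centre of its top face, 59 mm above the counter at rest (14 mm above the panel).
- cross_key_top (a point): Cross-shaped (plus sign) key, arms 36 mm long and 12 mm wide; not to be pressed. White plastic spring key, travel 7 mm straight down, about 5 N to press fully, springs back by itself. This point is the centre of its top face, 59 mm above the counter at rest (14 mm above the panel).
- bar_key (a joint): bar key: Travel of that key in m: 0 = up, 0.007 = fully down; it counts as pressed beyond 0.005 and as let up below 0.0025.
- square_key (a joint): square key: Travel of that key in m: 0 = up, 0.007 = fully down; it counts as pressed beyond 0.005 and as let up below 0.0025.
- round_key (a joint): round key: Travel of that key in m: 0 = up, 0.007 = fully down; it counts as pressed beyond 0.005 and as let up below 0.0025.
- cross_key (a joint): cross key: Travel of that key in m: 0 = up, 0.007 = fully down; it counts as pressed beyond 0.005 and as let up below 0.0025.
- ramekin: Clear glass ramekin, open cup 50 mm high, 66 mm across at the rim and 62 mm at the foot, wall 4 mm, about 160 g. Stands on the counter to one side of the scale. Origin at the centre of its underside, z up.
- bowl: Stainless bowl, 130 mm across, 55 mm high, stands on the other side of the scale; leave alone. Origin at the centre of its underside.
- spatula: Short wooden spatula, 190 mm long, lying crosswise on the counter at the right, beside the scale; leave alone. Origin at the middle of its underside.
- jar: Amber glass jar with lid, 72 mm across, 100 mm high, behind the scale; leave alone. Origin at the centre of its underside.
- mug: White mug, 80 mm across, 90 mm high, behind the scale on the right; leave alone. Origin at the centre of its underside.
- can: Food can, 74 mm across, 110 mm high, at the left; leave alone. Origin at the centre of its underside.

How it is judged (in metres and radians):
On the way, in this order (a step that is already met when the one before it is completed fails the run):
1. the bar key is fully down, alone, the platform empty (value of joint bar_key above 0.005 m and value of joint each of square_key, round_key, cross_key below 0.0025 m and distance between ramekin and platform above 0.12 m), for 0.05 s.
2. all keys are up again (value of joint each of bar_key, square_key, round_key, cross_key below 0.0025 m), for 0.05 s.
3. the square key is fully down, alone, the platform empty (value of joint square_key above 0.005 m and value of joint each of bar_key, round_key, cross_key below 0.0025 m and distance between ramekin and platform above 0.12 m), for 0.05 s.
4. the ramekin stands upright, wholly on the platform and let go, all keys up (all of step 2 and x of ramekin in the frame of platform between -0.043 and 0.043 m and y of ramekin in the frame of platform between -0.078 and 0.078 m and z of ramekin in the frame of platform between -0.004 and 0.005 m and angle between ramekin's own z axis and vertical below 0.1 rad and linear speed of ramekin below 0.02 m/s and contact force between ramekin and the fingers below 0.1 N), for 0.2 s.
5. the round key is fully down, alone, with the ramekin on the platform (value of joint round_key above 0.005 m and value of joint each of bar_key, square_key, cross_key below 0.0025 m and x of ramekin in the frame of platform between -0.043 and 0.043 m and y of ramekin in the frame of platform between -0.078 and 0.078 m and z of ramekin in the frame of platform between -0.004 and 0.005 m and angle between ramekin's own z axis and vertical below 0.1 rad), for 0.05 s.
At the end, for the whole second after the job is handed in: The ramekin stands upright (within 0.1 rad), at rest and let go, wholly on the platform (its centre within 43 mm along x and 78 mm along y of the platform's centre, foot on the platform within 5 mm), and all four keys are up (below 2.5 mm). The other things are within 30 mm of where they stood (all of step 4); the robot touches nothing.
It fails at once if the cross-shaped key is pressed (3 mm), or two keys at once (3 mm each) (value of joint cross_key above 0.003 m or value of joint each of bar_key, square_key above 0.003 m or value of joint each of bar_key, round_key above 0.003 m or value of joint each of square_key, round_key above 0.003 m).
It fails at once if the round key is pressed (3 mm) before the ramekin is on the platform (value of joint round_key above 0.003 m and distance between ramekin and platform above 0.12 m).
It fails at once if the bar or the square key is pressed (3 mm) with the ramekin on the platform (value of joint any of bar_key, square_key above 0.003 m and distance between ramekin and platform below 0.095 m).
It fails at once if the ramekin is dropped or thrown (faster than 0.5 m/s out of the fingers) (linear speed of ramekin above 0.5 m/s and contact force between ramekin and the fingers below 0.1 N).
It fails at once if another thing on the counter is moved by more than 30 mm (distance of any of bowl, spatula, jar, mug, can from where it was at the start of the episode above 0.03 m).
It also fails if it takes over 64 s, if anything falls off the work surface, if the arm or the gripper's body presses on something with over 40 N, if the wrist force passes 120 N, or if a joint passes its speed limit or range.

ROBOT

A 6-joint arm with a two-finger parallel gripper is mounted at the origin on the work surface. World frame = base frame: x ahead of the robot, y to its left, z up, the work surface at z = 0. Lengths are in mm, angles in degrees, forces in N, time in s.
With the tool pointing down it reaches from about 300 to 850 mm from the base axis. Payload 4.2 kg.
Tool frame: the origin (TCP) lies at the very end of the fingers, on their centre line; the grasp point (between the pads) lies 19 mm behind it; z points along the fingers, y is the line along which they close (so a half turn about z gives the same grasp; the last joint's range is limited). The gripper opens to 91 mm and grips with 3 to 60 N. Pads are 32 mm wide; open, the fingers measure 118 mm over their backs; the gripper's body (76 mm by 178 mm) begins 60 mm behind the grasp point.
Start: joints at [74.026, 18.312, 89.639, -0, 72.044, -1.146], TCP at [147.156, 555.867, 213.976] pointing down, gripper open.
Joint ranges: [-177.97, 177.97], [-48.28, 115.42], [12.27, 149.76], [-77.06, 257.06], [2.81, 150.46], [-146.56, 146.56]. Speed limits (degrees/s): [147.25, 147.25, 180, 180, 180, 180].

INTERFACE

Orientations are given as [roll, pitch, yaw] about the fixed x, y, z axes, in that order (R = Rz(yaw) Ry(pitch) Rx(roll)).
In Python, from workcell import env, grab_frame gives the robot as it stands. The module is installed in compiled form; this text tells all that it offers.
- The arm moves only by the tool move_arm, never from a script. Its argument "plan" is a list of rows, each an object of numbers: "tx", "ty", "tz": the shift along the tool's x, y, z in cm; "wx", "wy", "wz": the turn, a rotation vector about the tool's x, y, z in rad. In form: [{"tx": .., "ty": .., "tz": .., "wx": .., "wy": .., "wz": ..}, ...]. A call has 1 to 12 rows; each row shifts and turns the commanded pose from where the row before left it, along the tool's axes as they then stand; what a row does not reach is not made up. A row lasts 1/12 s, in which the tool goes at most 41.7 mm and 7.16 degrees, less where a joint would pass 70% of its speed; a pose out of reach is approached as far as the arm can. A call is refused whole if a number of a shift passes 4.17 or a number of a turn 0.125, either way. A call with a gripper value outside its range is refused whole. "gripper" is the finger opening in cm, from 0 to 9.12, set as the call begins (left out, the last holds). The fingers move at their own pace and stop on an object; "force" is the grip in N (left out, the last holds). Time passes only in rows, so rows that do not move let the fingers close. It gives the time, the measured TCP pose, the force, the opening and the grip force at its end, in the units of the state.
- env.state(): the state, without advancing time (a new reading comes with each control period).
- grab_frame(name): name is "side" or "top" or "wrist"; returns a dict with "color" (420x560x3 uint8, red, green, blue), "vfov" (degrees; the focal length in pixels is half the picture's height over the tangent of half this angle, whatever the lens; pixels are square), "cx", "cy" (the principal point, pixels), "view" (4x4, takes a point from world to camera coordinates). Camera axes: x right, y up, looking along -z (the intrinsics and any distortion apply to the point x, -y, -z); pixel columns grow to the right and rows downward; lengths in mm; the calibration is good to about 2 mm. The wrist camera is an equidistant fisheye: a pixel r from the principal point sees the ray r / f radians off the axis. A picture is of the moment at which its call begins. There is no depth.
- env.job_done(): hands the job in; it is judged then, once.
The state is a dict: "time_s": time; "qpos": joint angles; "qvel": joint speeds; "effort": joint torques, N m; "ee_pos": TCP position; "ee_rot": TCP orientation; "force": force on the tool from outside, world axes, zero at the start; "torque": the same for the moment, N m; "gripper_width": finger opening in mm; "gripper_force": force on a finger pad.
Only numpy, scipy, OpenCV 4.12 (cv2) and the standard library are available. Lean on these libraries where they do the work, as an engineer would, in place of code of your own. Each camera call takes 0.05 s, during which the arm holds its last target. There are 200 camera calls.

## Working session

There is one attempt and no reset: what is moved stays moved. The work goes in short steps, Python scripts to look and compute and a tool call to move; the robot and the scene stay as the last step left them, time stands still between calls to the robot, and variables do not carry over. Pictures are saved under pics/ and viewed, at most 10 in all, crops included, and the job is handed in when it is done.

Besides the shell and the picture viewer there is one more tool, called after "Request:" as name(argument=value, ...), one argument or row to a line, values as JSON. move_arm: Moves the arm, as the interface text tells. Its arguments: {"type":"object","properties":{"plan":{"type":"array","items":{"type":"object","properties":{"tx":{"type":"number"},"ty":{"type":"number"},"tz":{"type":"number"},"wx":{"type":"number"},"wy":{"type":"number"},"wz":{"type":"number"}}}},"gripper":{"type":"number"},"force":{"type":"number"}},"required":["plan"]}

```bash
mkdir -p pics; python3 - <<'E'
from workcell import env, grab_frame
import cv2, json, numpy as np
for n in ["top","side"]:
    f=grab_frame(n); cv2.imwrite(f"pics/{n}0.png",cv2.resize(f["color"][:,:,::-1],(800,600),interpolation=cv2.INTER_CUBIC))
    print(n,f["vfov"],f["cx"],f["cy"],np.round(f["view"],4).tolist())
s=env.state();print(s["time_s"],s["ee_pos"],s["ee_rot"],s["gripper_width"],s["force"])
E
```

```text
top 49.736054738526256 280.61855527013125 204.17845522446396 [[0.0018, -1.0, -0.0055, 42.2313], [0.9867, 0.0009, 0.1625, -610.4799], [-0.1625, -0.0058, 0.9867, -1037.3803], [0.0, 0.0, 0.0, 1.0]]
side 54.31009798711395 281.08158366759284 212.40764767731096 [[0.7209, -0.6928, -0.0167, -423.9635], [0.4013, 0.3977, 0.8251, -315.4282], [-0.5651, -0.6015, 0.5647, -664.8512], [0.0, 0.0, 0.0, 1.0]]
0.1 [147.03715664 555.41087007 213.20505883] [-1.79909140e+02 -1.82064067e-03  1.65169756e+02] 91.45194245918319 [ 0.215187   -0.41592927 -0.20927459]
```

View pics/top0.png

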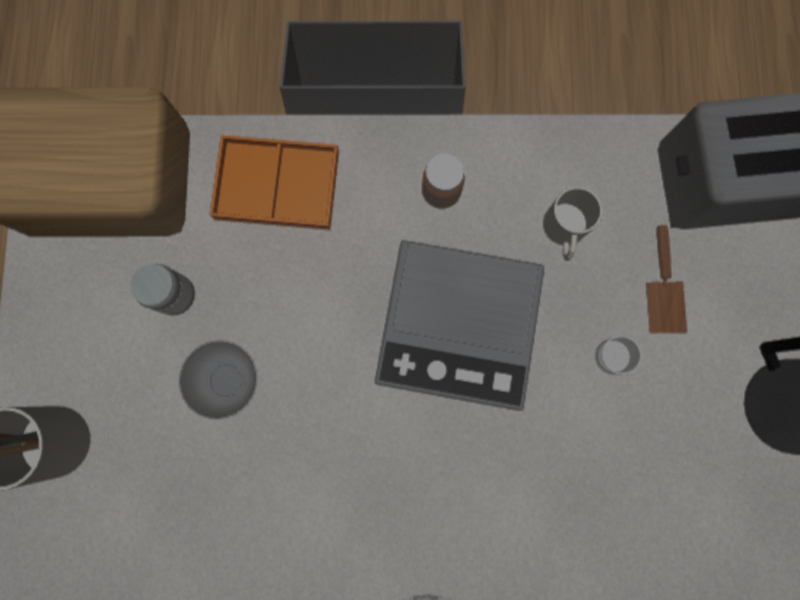

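View pics/side0.png

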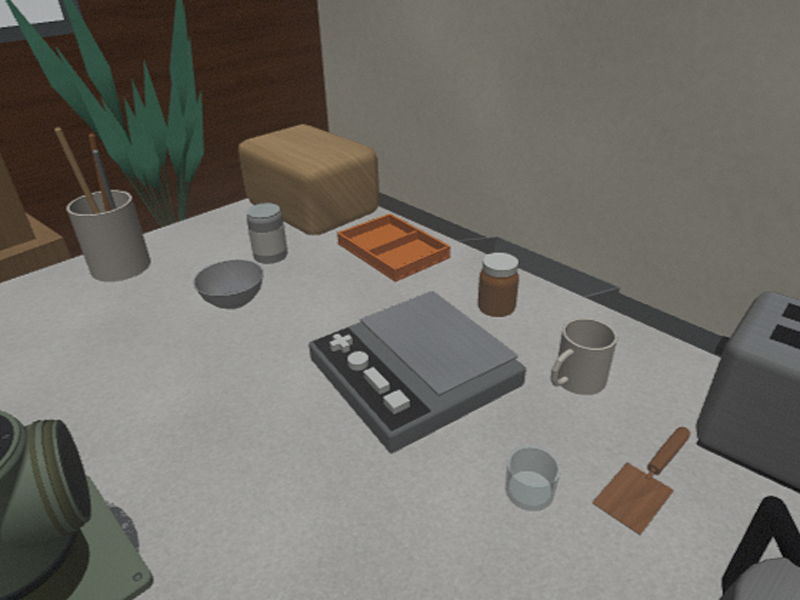

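The top view shows the keys, left to right: cross (404,364), round (437,370), bar (469,377), square (502,382). The ramekin is at (618,356), with the spatula just beyond it. I'll enlarge the keys and the ramekin in both views.

```bash
cat > h.py <<'E'
from workcell import env, grab_frame
import cv2, numpy as np
def ray(f,px):
    fl=210/np.tan(np.radians(f["vfov"]/2)); V=np.array(f["view"])
    d=V[:3,:3].T@np.array([(px[0]-f["cx"])/fl,-(px[1]-f["cy"])/fl,-1]); return -V[:3,:3].T@V[:3,3],d
def onz(f,px,z):
    o,d=ray(f,px); return o+d*(z-o[2])/d[2]
def proj(f,p):
    fl=210/np.tan(np.radians(f["vfov"]/2)); V=np.array(f["view"])
    c=V[:3,:3]@np.asarray(p,float)+V[:3,3]; return np.array([f["cx"]-fl*c[0]/c[2],f["cy"]+fl*c[1]/c[2]])
def crop(f,x,y,w,h,k): return cv2.resize(f["color"][y:y+h,x:x+w,::-1],None,fx=k,fy=k,interpolation=cv2.INTER_CUBIC)
E
python3 - <<'E'
from h import *
t=grab_frame("top"); s=grab_frame("side")
a=crop(t,260,235,200,54,4); b=crop(s,210,220,200,96,4)
out=np.vstack([a,b]); out=np.clip(out*1.3,0,255); cv2.imwrite("pics/c1.png",out)
for p in [(404,364),(437,370),(469,377),(502,382)]: print(onz(t,np.array(p)*.7,59)[:2])
for p in [(341,342),(358,360),(376,379),(397,401)]: print(onz(s,np.array(p)*.7,59)[:2])
E
```

```text
[489.05459847  37.6761772 ]
[479.38405815 -16.22326186]
[468.12818096 -68.27746944]
[ 460.14306303 -121.82354363]
[484.63141051  28.78217007]
[475.02743732 -23.90986864]
[465.7513555 -75.1738576]
[ 456.0676751  -129.70333318][ WARN:0@0.930] global loadsave.cpp:1063 imwrite_ Unsupported depth image for selected encoder is fallbacked to CV_8U.
```

View pics/c1.png

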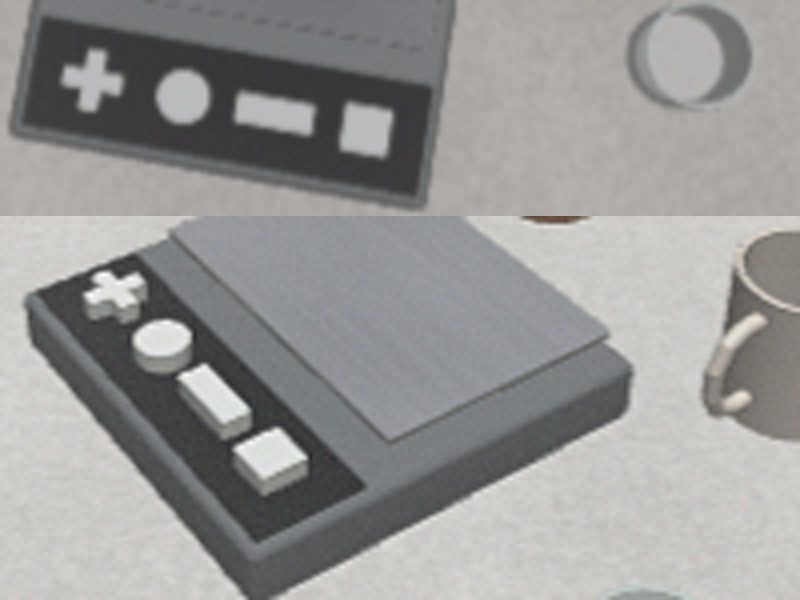

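```bash
python3 - <<'E'
from h import *
from scipy.optimize import least_squares
t=grab_frame("top"); s=grab_frame("side")
T=[(93,81),(183,97),(274,114),(366,130)]; S=[(115,291),(162,340),(215,394),(270,453)]
T=[np.array([260+(u+.5)/4-.5,235+(v+.5)/4-.5]) for u,v in T]
S=[np.array([210+(u+.5)/4-.5,220+(v-216+.5)/4-.5]) for u,v in S]
ys=[81,27,-27,-81]
def K(p,x,y,z=59):
    c,q=np.cos(p[2]),np.sin(p[2]); return [p[0]+c*x-q*y,p[1]+q*x+c*y,z]
for use in ("ts","t","s"):
    def res(p):
        r=[]
        for i,y in enumerate(ys):
            P=K(p,-85,y)
            if "t" in use: r+=list(proj(t,P)-T[i])
            if "s" in use: r+=list(proj(s,P)-S[i])
        return r
    o=least_squares(res,[560,-30,-.17]); print(use,o.x,np.round(o.fun,1), [np.round(K(o.x,-85,y)[:2],1).tolist() for y in ys])
a=crop(t,410,225,50,50,8); b=crop(s,345,305,50,55,8)
a=cv2.copyMakeBorder(a,0,40,0,0,cv2.BORDER_CONSTANT)
cv2.imwrite("pics/c2.png",np.clip(np.hstack([a,b])*1.3,0,255).astype(np.uint8))
E
```

```text
ts [ 5.57977645e+02 -5.83144159e+01 -1.77540942e-01] [ 0.5  0.1 -0.4 -1.2  0.7  0.3 -0.2 -1.   0.9  0.2 -0.5 -0.9  0.8  0.3
 -0.1 -0.8] [[488.6, 36.4], [479.1, -16.7], [469.5, -69.9], [460.0, -123.0]]
t [ 5.58502386e+02 -5.65249842e+01 -1.75934570e-01] [-0.3 -0.   0.   0.1  0.1 -0.1  0.1  0.1] [[489.0, 38.1], [479.5, -15.1], [470.1, -68.2], [460.6, -121.4]]
s [ 5.56411208e+02 -6.12129982e+01 -1.78953584e-01] [-0.1 -0.4  0.1 -0.1 -0.2  0.1  0.3  0.3] [[487.2, 33.6], [477.6, -19.5], [468.0, -72.7], [458.4, -125.8]]
```

View pics/c2.png

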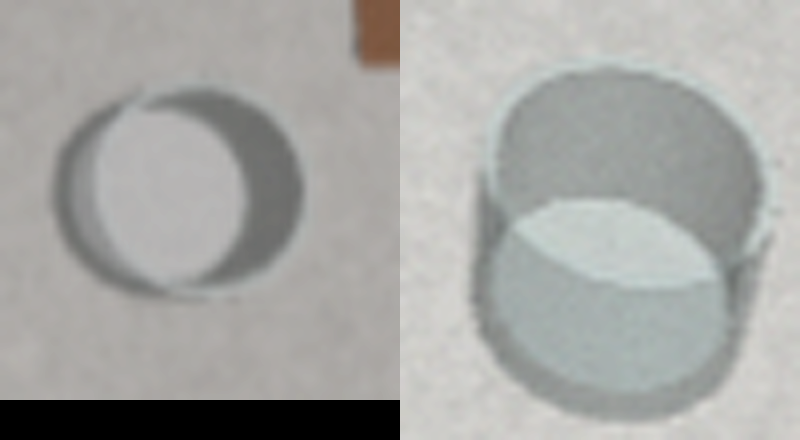

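```bash
python3 - <<'E'
from h import *
t=grab_frame("top"); s=grab_frame("side")
cx=lambda x0,y0,u,v:np.array([x0+(u+.5)/8-.5,y0+(v+.5)/8-.5])
print(onz(t,cx(410,225,199,191),50),onz(s,cx(345,305,228,172),50))
def ov(f,x0,y0,p):
    for z,r in((50,33),(0,31)):
        q=np.array([proj(f,[p[0]+r*np.cos(a),p[1]+r*np.sin(a),z]) for a in np.linspace(0,6.28,60)])
        q=(q-[x0,y0]+.5)*8-.5; print(z,np.round(q.min(0)),np.round(q.max(0)))
p=onz(t,cx(410,225,199,191),50); ov(t,410,225,p)
p=onz(s,cx(345,305,228,172),50); ov(s,345,305,p)
E
```

```text
[ 504.98439275 -319.83403183   50.        ] [ 503.20066953 -324.82377715   50.        ]
50 [87. 79.] [311. 304.]
0 [ 45. 101.] [246. 303.]
50 [77. 58.] [381. 295.]
0 [ 68. 209.] [342. 433.]
```

Request:
move_arm(
  plan=[
    {"wz":-0.08},
    {"tx":-2.2,"ty":-2.85},
    {"tx":-2.2,"ty":-2.85},
    {"tx":-2.2,"ty":-2.85},
    {"tx":-2.2,"ty":-2.85},
    {"tx":-2.2,"ty":-2.85},
    {"tx":-2.2,"ty":-2.85},
    {"tx":-2.2,"ty":-2.85},
    {"tx":-2.2,"ty":-2.85},
    {"tx":-2.2,"ty":-2.85},
    {"tx":-2.2,"ty":-2.85},
    {"tx":-2.2,"ty":-2.85},
  ],
  gripper=0,
)

```text
schema error: expected keys tx, ty, tz, wx, wy, wz
```

```bash
cat >> h.py <<'E'
def to(x,y,z):
    from scipy.spatial.transform import Rotation as R
    s=env.state(); M=R.from_euler("xyz",s["ee_rot"],degrees=True).as_matrix()
    print(round(s["time_s"],2),np.round(s["ee_pos"],1),np.round(s["ee_rot"],1),"q",np.round(s["qpos"]),"F",np.round(s["force"],1),"shift cm",np.round(M.T@(np.array([x,y,z])-s["ee_pos"])/10,2))
E
python3 - <<'E'
from h import *
to(469.5,-70,120)
t=grab_frame("top"); s=grab_frame("side")
for n,p in dict(spatL=(648,332),spatR=(686,332),mughandle=(570,252),panh=(765,355)).items(): print(n,onz(t,np.array(p)*.7,0)[:2])
f=lambda u,v:np.array([210+u/4,220+(v-216)/4])
for p in [(391,440),(608,337),(170,232)]: 
    w=onz(s,f(*p),62)[:2]; d=w-[556.4,-61.2]; c,q=np.cos(-.179),np.sin(-.179); print("plat corner scale frame",c*d[0]+q*d[1],-q*d[0]+c*d[1])
E
```

```text
0.4 [147.2 555.8 213.8] [-180.     0.   165.2] q [74. 18. 90. -0. 72. -1.] F [-0.3 -0.3  0.4] shift cm [-47.18 -52.24   9.4 ]
spatL [ 548.06728188 -386.02686753]
spatR [ 548.14735107 -451.87023267]
mughandle [ 690.26446797 -256.52296113]
panh [ 508.50269856 -585.06085509]
plat corner scale frame -31.848239271713542 -110.58013362507685
plat corner scale frame 111.64678861216342 -112.66273758113661
plat corner scale frame -33.16244006183542 105.34987165042844
```

Request:
move_arm(
  plan=[
    {"tx":0,"ty":0,"tz":0,"wx":0,"wy":0,"wz":-0.08},
    {"tx":-2.2,"ty":-2.85,"tz":0,"wx":0,"wy":0,"wz":0},
    {"tx":-2.2,"ty":-2.85,"tz":0,"wx":0,"wy":0,"wz":0},
    {"tx":-2.2,"ty":-2.85,"tz":0,"wx":0,"wy":0,"wz":0},
    {"tx":-2.2,"ty":-2.85,"tz":0,"wx":0,"wy":0,"wz":0},
    {"tx":-2.2,"ty":-2.85,"tz":0,"wx":0,"wy":0,"wz":0},
    {"tx":-2.2,"ty":-2.85,"tz":0,"wx":0,"wy":0,"wz":0},
    {"tx":-2.2,"ty":-2.85,"tz":0,"wx":0,"wy":0,"wz":0},
    {"tx":-2.2,"ty":-2.85,"tz":0,"wx":0,"wy":0,"wz":0},
    {"tx":-2.2,"ty":-2.85,"tz":0,"wx":0,"wy":0,"wz":0},
    {"tx":-2.2,"ty":-2.85,"tz":0,"wx":0,"wy":0,"wz":0},
    {"tx":0,"ty":0,"tz":0,"wx":0,"wy":0,"wz":0},
  ],
  gripper=0,
)

```text
time_s: 1.5
ee_pos: [314.8, 231.7, 214.2]
ee_rot: [-179.9, 0.1, 169.4]
force: [-0.6, 0.1, -0.0]
gripper_width: 14.1
gripper_force: 0.0
```

```bash
python3 -c "
from h import *
to(469.5,-70,120)"
```

```text
1.5 [314.8 231.7 214.2] [-1.799e+02  1.000e-01  1.694e+02] q [ 35.   1. 111.  -0.  68. -45.] F [-0.6  0.1 -0. ] shift cm [-20.73 -26.79   9.51]
```

Request:
move_arm(
  plan=[
    {"tx":-2.3,"ty":-2.98,"tz":0.5,"wx":0,"wy":0,"wz":0},
    {"tx":-2.3,"ty":-2.98,"tz":0.5,"wx":0,"wy":0,"wz":0},
    {"tx":-2.3,"ty":-2.98,"tz":0.5,"wx":0,"wy":0,"wz":0},
    {"tx":-2.3,"ty":-2.98,"tz":0.5,"wx":0,"wy":0,"wz":0},
    {"tx":-2.3,"ty":-2.98,"tz":1.0,"wx":0,"wy":0,"wz":0},
    {"tx":-2.3,"ty":-2.98,"tz":1.0,"wx":0,"wy":0,"wz":0},
    {"tx":-2.3,"ty":-2.98,"tz":1.0,"wx":0,"wy":0,"wz":0},
    {"tx":-2.3,"ty":-2.98,"tz":1.5,"wx":0,"wy":0,"wz":0},
    {"tx":-2.3,"ty":-2.98,"tz":1.5,"wx":0,"wy":0,"wz":0},
    {"tx":0,"ty":0,"tz":1.5,"wx":0,"wy":0,"wz":0},
    {"tx":0,"ty":0,"tz":0,"wx":0,"wy":0,"wz":0},
    {"tx":0,"ty":0,"tz":0,"wx":0,"wy":0,"wz":0},
  ],
  gripper=0,
)

```text
time_s: 2.5
ee_pos: [468.3, -64.0, 118.4]
ee_rot: [180.0, -0.1, 169.7]
force: [-0.3, 0.8, 0.6]
gripper_width: 0.7
gripper_force: 0.0
```

```bash
python3 - <<'E'
from h import *
to(469.5,-70,80)
s=grab_frame("side"); t=grab_frame("top")
a=crop(s,180,180,130,130,4); b=crop(t,240,170,70,130,4)
cv2.imwrite("pics/c3.png",np.clip(np.hstack([a,b])*1.2,0,255).astype(np.uint8))
E
```

```text
2.5 [468.3 -64.  118.4] [ 1.800e+02 -1.000e-01  1.697e+02] q [ -9.  14. 111.   0.  55. -89.] F [-0.3  0.8  0.6] shift cm [-0.23 -0.57  3.84]
```

View pics/c3.png

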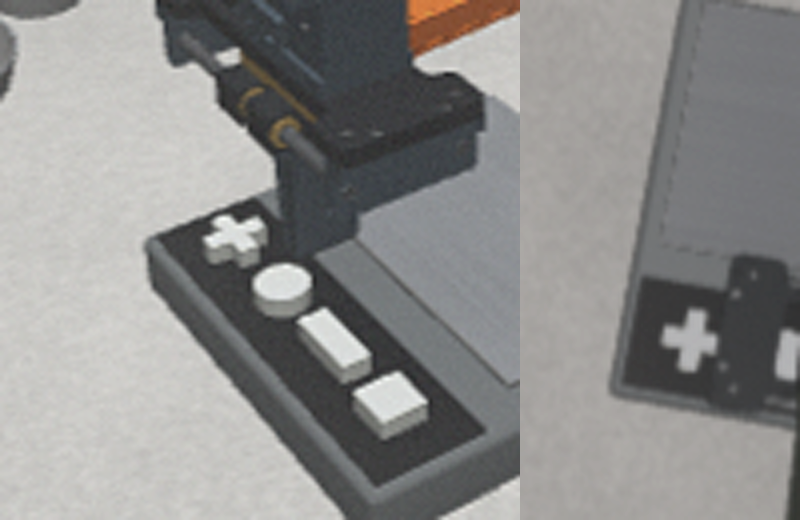

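The picture shows the closed fingertips above the key row, with their bottom face centred near crop (318,228) in the side view. I'll compare that with the projected TCP to check the side camera.

```bash
python3 - <<'E'
from h import *
s=grab_frame("side"); p=np.array(env.state()["ee_pos"])
to(469.5,-71,75)
print((proj(s,p)-180+.5)*4)
M=[]
a=np.radians(169.7); x=np.array([np.cos(a),np.sin(a),0]); y=np.array([np.sin(a),-np.cos(a),0])
for i,j in((1,1),(1,-1),(-1,-1),(-1,1)): print(np.round((proj(s,p+16*i*x+13.5*j*y)-180+.5)*4))
E
```

```text
2.65 [469.3 -63.4 120. ] [1.800e+02 1.000e-01 1.698e+02] q [ -9.  14. 111.   0.  55. -89.] F [ 0.   0.2 -0.1] shift cm [-0.15 -0.74  4.5 ]
[319.43626945 237.70100428]
[278. 235.]
[306. 263.]
[361. 240.]
[333. 213.]
```

Request:
move_arm(
  plan=[
    {"tx":-0.1,"ty":-0.7,"tz":1.5,"wx":0,"wy":0,"wz":0},
    {"tx":0,"ty":0,"tz":1.5,"wx":0,"wy":0,"wz":0},
    {"tx":0,"ty":0,"tz":1.3,"wx":0,"wy":0,"wz":0},
    {"tx":0,"ty":0,"tz":0.5,"wx":0,"wy":0,"wz":0},
    {"tx":0,"ty":0,"tz":0.5,"wx":0,"wy":0,"wz":0},
    {"tx":0,"ty":0,"tz":0.5,"wx":0,"wy":0,"wz":0},
    {"tx":0,"ty":0,"tz":0.3,"wx":0,"wy":0,"wz":0},
    {"tx":0,"ty":0,"tz":0.3,"wx":0,"wy":0,"wz":0},
    {"tx":0,"ty":0,"tz":0.2,"wx":0,"wy":0,"wz":0},
    {"tx":0,"ty":0,"tz":0,"wx":0,"wy":0,"wz":0},
    {"tx":0,"ty":0,"tz":0,"wx":0,"wy":0,"wz":0},
  ],
)

```text
time_s: 3.57
ee_pos: [469.1, -71.2, 53.4]
ee_rot: [180.0, 0.1, 169.7]
force: [-1.0, 3.0, 5.2]
gripper_width: 0.5
gripper_force: 2.2
```

```bash
python3 - <<'E'
from h import *
to(469.5,-71,51)
E
```

```text
3.57 [469.1 -71.2  53.4] [1.800e+02 1.000e-01 1.697e+02] q [-10.  19. 115.   0.  45. -90.] F [-1.   3.   5.2] shift cm [-0.03  0.03  0.24]
```

Request:
move_arm(
  plan=[
    {"tx":0,"ty":0,"tz":0.2,"wx":0,"wy":0,"wz":0},
    {"tx":0,"ty":0,"tz":0,"wx":0,"wy":0,"wz":0},
    {"tx":0,"ty":0,"tz":0,"wx":0,"wy":0,"wz":0},
  ],
)

```text
time_s: 3.82
ee_pos: [469.2, -71.3, 52.1]
ee_rot: [180.0, 0.1, 169.7]
force: [-1.7, 4.1, 12.8]
gripper_width: 0.8
gripper_force: 6.1
```

Request:
move_arm(
  plan=[
    {"tx":0,"ty":0,"tz":-1.2,"wx":0,"wy":0,"wz":0},
    {"tx":0,"ty":0,"tz":-1.3,"wx":0,"wy":0,"wz":0},
    {"tx":0,"ty":0,"tz":0,"wx":0,"wy":0,"wz":0},
    {"tx":0,"ty":-1.8,"tz":0,"wx":0,"wy":0,"wz":0},
    {"tx":0,"ty":-1.8,"tz":0,"wx":0,"wy":0,"wz":0},
    {"tx":0,"ty":-1.8,"tz":0,"wx":0,"wy":0,"wz":0},
    {"tx":0,"ty":0,"tz":0,"wx":0,"wy":0,"wz":0},
    {"tx":0,"ty":0,"tz":0.7,"wx":0,"wy":0,"wz":0},
    {"tx":0,"ty":0,"tz":0.6,"wx":0,"wy":0,"wz":0},
    {"tx":0,"ty":0,"tz":0.4,"wx":0,"wy":0,"wz":0},
    {"tx":0,"ty":0,"tz":0.4,"wx":0,"wy":0,"wz":0},
    {"tx":0,"ty":0,"tz":0.4,"wx":0,"wy":0,"wz":0},
  ],
)

```text
time_s: 4.82
ee_pos: [458.7, -124.1, 51.5]
ee_rot: [180.0, -0.1, 169.8]
force: [-12.4, 2.0, 54.0]
gripper_width: 0.3
gripper_force: 27.3
```

Request:
move_arm(
  plan=[
    {"tx":0,"ty":0,"tz":0,"wx":0,"wy":0,"wz":0},
    {"tx":0,"ty":0,"tz":0,"wx":0,"wy":0,"wz":0},
    {"tx":0,"ty":0,"tz":0,"wx":0,"wy":0,"wz":0},
  ],
)

```text
time_s: 5.07
ee_pos: [458.6, -124.0, 52.1]
ee_rot: [180.0, -0.1, 169.8]
force: [-5.6, 2.2, 16.0]
gripper_width: 0.8
gripper_force: 7.9
```

Request:
move_arm(
  plan=[
    {"tx":0,"ty":0,"tz":-1.2,"wx":0,"wy":0,"wz":0},
    {"tx":0,"ty":0,"tz":-2.5,"wx":0,"wy":0,"wz":0},
    {"tx":0,"ty":0,"tz":-3.3,"wx":0,"wy":0,"wz":0},
    {"tx":-1.33,"ty":-3.1,"tz":0,"wx":0,"wy":0,"wz":0},
    {"tx":-1.33,"ty":-3.1,"tz":0,"wx":0,"wy":0,"wz":0},
    {"tx":-1.33,"ty":-3.1,"tz":0,"wx":0,"wy":0,"wz":0},
    {"tx":-1.33,"ty":-3.1,"tz":0,"wx":0,"wy":0,"wz":0},
    {"tx":-1.33,"ty":-3.1,"tz":0,"wx":0,"wy":0,"wz":0},
    {"tx":-1.33,"ty":-3.1,"tz":0,"wx":0,"wy":0,"wz":0},
    {"tx":0,"ty":0,"tz":0,"wx":0,"wy":0,"wz":0},
    {"tx":0,"ty":0,"tz":0,"wx":0,"wy":0,"wz":0},
    {"tx":0,"ty":0,"tz":0,"wx":0,"wy":0,"wz":0},
  ],
)

```text
time_s: 6.07
ee_pos: [504.2, -320.9, 120.0]
ee_rot: [179.9, -0.1, 169.8]
force: [-0.5, 0.3, 0.5]
gripper_width: 0.3
gripper_force: 0.0
```

Request:
move_arm(
  plan=[
    {"tx":0,"ty":0,"tz":0,"wx":0,"wy":0,"wz":0},
    {"tx":0,"ty":0,"tz":0,"wx":0,"wy":0,"wz":0},
    {"tx":0,"ty":0,"tz":0,"wx":0,"wy":0,"wz":0},
    {"tx":0,"ty":0,"tz":0,"wx":0,"wy":0,"wz":0},
    {"tx":0,"ty":0,"tz":0,"wx":0,"wy":0,"wz":0},
    {"tx":0,"ty":0,"tz":0,"wx":0,"wy":0,"wz":0},
    {"tx":0,"ty":0,"tz":0,"wx":0,"wy":0,"wz":0},
    {"tx":0,"ty":0,"tz":0,"wx":0,"wy":0,"wz":0},
  ],
  gripper=9.12,
)

```text
time_s: 6.73
ee_pos: [504.5, -321.9, 120.9]
ee_rot: [180.0, 0.0, 169.8]
force: [-0.1, -0.6, -0.5]
gripper_width: 51.2
gripper_force: 0.0
```

```bash
python3 - <<'E'
from h import *
to(504,-322,75)
f=grab_frame("wrist"); cv2.imwrite("pics/w1.png",f["color"][:,:,::-1])
V=np.array(f["view"]); fl=210/np.tan(np.radians(f["vfov"]/2))
def fp(p):
    c=V[:3,:3]@np.array(p,float)+V[:3,3]; q=np.array([c[0],-c[1],-c[2]]); n=np.hypot(q[0],q[1]); th=np.arctan2(n,q[2]); return np.array([f["cx"],f["cy"]])+fl*th*q[:2]/n
for z,r in((50,33),(0,31)):
    print(z,np.round(fp([504,-322,z])),*[np.round(fp([504+r*np.cos(a),-322+r*np.sin(a),z])).tolist() for a in np.arange(0,6.2,np.pi/4)])
E
```

```text
6.73 [ 504.5 -321.9  120.9] [180.    0.  169.8] q [ -34.   24.   94.    0.   61. -113.] F [-0.1 -0.6 -0.5] shift cm [ 0.05 -0.02  4.59]
50 [277. 222.] [284.0, 259.0] [311.0, 244.0] [319.0, 215.0] [302.0, 188.0] [269.0, 181.0] [242.0, 199.0] [236.0, 229.0] [254.0, 253.0]
0 [277. 205.] [283.0, 235.0] [304.0, 223.0] [310.0, 199.0] [296.0, 178.0] [271.0, 172.0] [249.0, 186.0] [244.0, 210.0] [258.0, 230.0]
```

View pics/w1.png

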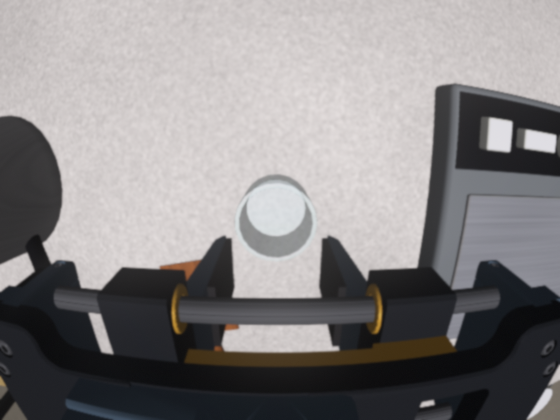

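The wrist view shows the ramekin rim centred at about (276,219), within 2–3 mm of the prediction at (277,222). The spatula is clear of the finger path. I'll descend and grip.

Request:
move_arm(
  plan=[
    {"tx":0,"ty":0,"tz":0,"wx":0,"wy":0,"wz":0},
    {"tx":0,"ty":0,"tz":0,"wx":0,"wy":0,"wz":0},
    {"tx":0,"ty":0,"tz":0,"wx":0,"wy":0,"wz":0},
    {"tx":0,"ty":0,"tz":0,"wx":0,"wy":0,"wz":0},
    {"tx":0,"ty":0,"tz":0,"wx":0,"wy":0,"wz":0},
    {"tx":0,"ty":0,"tz":1.5,"wx":0,"wy":0,"wz":0},
    {"tx":0,"ty":0,"tz":1.5,"wx":0,"wy":0,"wz":0},
    {"tx":0,"ty":0,"tz":1.5,"wx":0,"wy":0,"wz":0},
    {"tx":0,"ty":0,"tz":1.5,"wx":0,"wy":0,"wz":0},
    {"tx":0,"ty":0,"tz":1.5,"wx":0,"wy":0,"wz":0},
    {"tx":0,"ty":0,"tz":1.5,"wx":0,"wy":0,"wz":0},
    {"tx":0,"ty":0,"tz":1.5,"wx":0,"wy":0,"wz":0},
  ],
)

```text
time_s: 7.78
ee_pos: [504.6, -321.9, 15.3]
ee_rot: [-180.0, 0.0, 169.8]
force: [-0.6, 0.1, -0.4]
gripper_width: 91.2
gripper_force: 0.0
```

Request:
move_arm(
  plan=[
    {"tx":0,"ty":0,"tz":0,"wx":0,"wy":0,"wz":0},
    {"tx":0,"ty":0,"tz":0,"wx":0,"wy":0,"wz":0},
    {"tx":0,"ty":0,"tz":0,"wx":0,"wy":0,"wz":0},
    {"tx":0,"ty":0,"tz":0,"wx":0,"wy":0,"wz":0},
    {"tx":0,"ty":0,"tz":0,"wx":0,"wy":0,"wz":0},
    {"tx":0,"ty":0,"tz":0,"wx":0,"wy":0,"wz":0},
    {"tx":0,"ty":0,"tz":0,"wx":0,"wy":0,"wz":0},
    {"tx":0,"ty":0,"tz":0,"wx":0,"wy":0,"wz":0},
  ],
  gripper=5.5,
  force=15,
)

```text
time_s: 8.45
ee_pos: [505.3, -322.4, 17.1]
ee_rot: [-179.9, 0.1, 169.8]
force: [-0.0, 0.5, 6.0]
gripper_width: 63.7
gripper_force: 15.0
```

Request:
move_arm(
  plan=[
    {"tx":0,"ty":0,"tz":-0.5,"wx":0,"wy":0,"wz":0},
    {"tx":0,"ty":0,"tz":-1.0,"wx":0,"wy":0,"wz":0},
    {"tx":0,"ty":0,"tz":-1.5,"wx":0,"wy":0,"wz":0},
    {"tx":0,"ty":0,"tz":-2.0,"wx":0,"wy":0,"wz":0},
    {"tx":0,"ty":0,"tz":-2.5,"wx":0,"wy":0,"wz":0},
    {"tx":0,"ty":0,"tz":-2.0,"wx":0,"wy":0,"wz":0},
    {"tx":0,"ty":0,"tz":-1.0,"wx":0,"wy":0,"wz":0},
    {"tx":-0.2,"ty":1.0,"tz":0,"wx":0,"wy":0,"wz":0},
    {"tx":-0.4,"ty":2.0,"tz":0,"wx":0,"wy":0,"wz":0},
    {"tx":-0.5,"ty":2.6,"tz":0,"wx":0,"wy":0,"wz":0},
    {"tx":-0.5,"ty":2.6,"tz":0,"wx":0,"wy":0,"wz":0},
    {"tx":-0.5,"ty":2.6,"tz":0,"wx":0,"wy":0,"wz":0},
  ],
)

```text
time_s: 9.45
ee_pos: [543.7, -217.2, 119.3]
ee_rot: [179.9, -0.2, 169.7]
force: [-0.1, 0.5, -0.9]
gripper_width: 63.8
gripper_force: 15.0
```

Request:
move_arm(
  plan=[
    {"tx":-0.5,"ty":2.6,"tz":0,"wx":0,"wy":0,"wz":0},
    {"tx":-0.5,"ty":2.6,"tz":0,"wx":0,"wy":0,"wz":0},
    {"tx":-0.5,"ty":2.6,"tz":0,"wx":0,"wy":0,"wz":0},
    {"tx":-0.5,"ty":2.6,"tz":0,"wx":0,"wy":0,"wz":0},
    {"tx":-0.5,"ty":2.4,"tz":0,"wx":0,"wy":0,"wz":0},
    {"tx":-0.5,"ty":2.0,"tz":0,"wx":0,"wy":0,"wz":0},
    {"tx":-0.4,"ty":1.3,"tz":0,"wx":0,"wy":0,"wz":0},
    {"tx":0,"ty":0.6,"tz":0,"wx":0,"wy":0,"wz":0},
    {"tx":0,"ty":0,"tz":0,"wx":0,"wy":0,"wz":0},
    {"tx":0,"ty":0,"tz":0,"wx":0,"wy":0,"wz":0},
  ],
)

```text
time_s: 10.28
ee_pos: [606.9, -61.3, 120.3]
ee_rot: [-180.0, -0.1, 169.8]
force: [0.8, -0.9, -1.5]
gripper_width: 64.1
gripper_force: 15.0
```

```bash
python3 - <<'E'
from h import *
to(602,-66,78); print(env.state()["gripper_width"])
s=grab_frame("side")
cv2.imwrite("pics/s2.png",crop(s,190,150,200,150,4))
E
```

```text
10.28 [606.9 -61.3 120.3] [-1.800e+02 -1.000e-01  1.698e+02] q [ -7.  25.  93.  -0.  62. -87.] F [ 0.8 -0.9 -1.5] shift cm [ 0.39 -0.54  4.23]
64.06749047486686
```

View pics/s2.png

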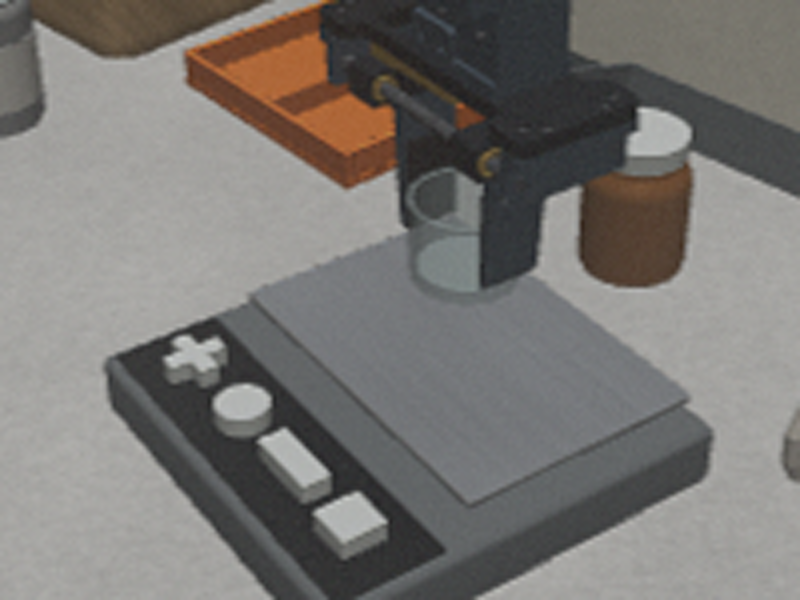

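The ramekin is held upright above the platform at crop (460,240) and all four keys are up.

Request:
move_arm(
  plan=[
    {"tx":0.4,"ty":-0.5,"tz":0,"wx":0,"wy":0,"wz":0},
    {"tx":0,"ty":0,"tz":0.7,"wx":0,"wy":0,"wz":0},
    {"tx":0,"ty":0,"tz":1.0,"wx":0,"wy":0,"wz":0},
    {"tx":0,"ty":0,"tz":1.0,"wx":0,"wy":0,"wz":0},
    {"tx":0,"ty":0,"tz":0.7,"wx":0,"wy":0,"wz":0},
    {"tx":0,"ty":0,"tz":0.3,"wx":0,"wy":0,"wz":0},
    {"tx":0,"ty":0,"tz":0.15,"wx":0,"wy":0,"wz":0},
    {"tx":0,"ty":0,"tz":0.1,"wx":0,"wy":0,"wz":0},
    {"tx":0,"ty":0,"tz":0.1,"wx":0,"wy":0,"wz":0},
    {"tx":0,"ty":0,"tz":0,"wx":0,"wy":0,"wz":0},
    {"tx":0,"ty":0,"tz":0,"wx":0,"wy":0,"wz":0},
  ],
)

```text
time_s: 11.25
ee_pos: [603.0, -65.2, 80.8]
ee_rot: [180.0, 0.0, 169.8]
force: [-0.5, 0.3, -0.9]
gripper_width: 63.9
gripper_force: 15.0
```

Request:
move_arm(
  plan=[
    {"tx":0,"ty":0,"tz":0.1,"wx":0,"wy":0,"wz":0},
    {"tx":0,"ty":0,"tz":0,"wx":0,"wy":0,"wz":0},
    {"tx":0,"ty":0,"tz":0,"wx":0,"wy":0,"wz":0},
  ],
)

```text
time_s: 11.5
ee_pos: [602.8, -65.2, 79.5]
ee_rot: [180.0, 0.0, 169.8]
force: [0.4, 0.4, -0.8]
gripper_width: 63.8
gripper_force: 15.0
```

Request:
move_arm(
  plan=[
    {"tx":0,"ty":0,"tz":0.1,"wx":0,"wy":0,"wz":0},
    {"tx":0,"ty":0,"tz":0,"wx":0,"wy":0,"wz":0},
    {"tx":0,"ty":0,"tz":0,"wx":0,"wy":0,"wz":0},
  ],
)

```text
time_s: 11.75
ee_pos: [602.9, -65.2, 79.1]
ee_rot: [180.0, 0.0, 169.8]
force: [-1.8, 0.5, 3.2]
gripper_width: 64.1
gripper_force: 15.0
```

Request:
move_arm(
  plan=[
    {"tx":0,"ty":0,"tz":0.1,"wx":0,"wy":0,"wz":0},
    {"tx":0,"ty":0,"tz":0,"wx":0,"wy":0,"wz":0},
    {"tx":0,"ty":0,"tz":0,"wx":0,"wy":0,"wz":0},
  ],
)

```text
time_s: 12.0
ee_pos: [602.9, -65.3, 79.0]
ee_rot: [180.0, 0.1, 169.8]
force: [-3.4, 0.2, 9.4]
gripper_width: 64.1
gripper_force: 15.0
```

Request:
move_arm(
  plan=[
    {"tx":0,"ty":0,"tz":0,"wx":0,"wy":0,"wz":0},
    {"tx":0,"ty":0,"tz":0,"wx":0,"wy":0,"wz":0},
    {"tx":0,"ty":0,"tz":0,"wx":0,"wy":0,"wz":0},
    {"tx":0,"ty":0,"tz":0,"wx":0,"wy":0,"wz":0},
    {"tx":0,"ty":0,"tz":0,"wx":0,"wy":0,"wz":0},
    {"tx":0,"ty":0,"tz":0,"wx":0,"wy":0,"wz":0},
    {"tx":0,"ty":0,"tz":0,"wx":0,"wy":0,"wz":0},
    {"tx":0,"ty":0,"tz":-0.5,"wx":0,"wy":0,"wz":0},
    {"tx":0,"ty":0,"tz":-1.5,"wx":0,"wy":0,"wz":0},
    {"tx":0,"ty":0,"tz":-2.5,"wx":0,"wy":0,"wz":0},
    {"tx":0,"ty":0,"tz":-2.5,"wx":0,"wy":0,"wz":0},
    {"tx":0,"ty":0,"tz":-2.0,"wx":0,"wy":0,"wz":0},
  ],
  gripper=9.12,
)

```text
time_s: 13.0
ee_pos: [603.2, -65.3, 169.6]
ee_rot: [180.0, 0.1, 169.8]
force: [0.5, -0.3, -0.2]
gripper_width: 91.2
gripper_force: 0.0
```

```bash
python3 - <<'E'
from h import *
to(478.7,-18.2,75); print(env.state()["gripper_width"])
s=grab_frame("side")
cv2.imwrite("pics/s3.png",crop(s,190,150,200,150,4))
E
```

```text
13.0 [603.2 -65.3 169.6] [1.800e+02 1.000e-01 1.698e+02] q [ -7.  23.  89.   0.  68. -87.] F [ 0.5 -0.3 -0.2] shift cm [13.11  2.42  9.44]
91.19182420814863
```

View pics/s3.png

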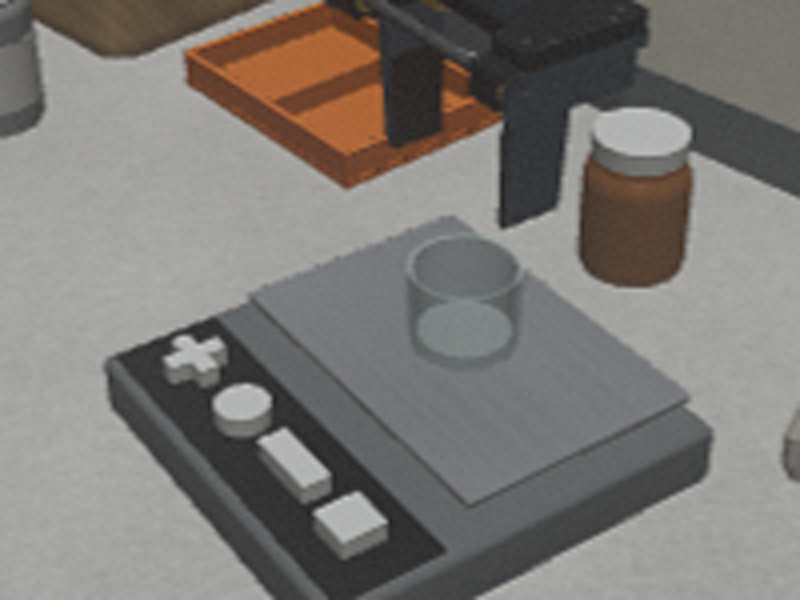

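The ramekin stands upright near the platform centre, at crop (465,300), and is released. Next I close the gripper and go to the round key.

Request:
move_arm(
  plan=[
    {"tx":1.5,"ty":0.3,"tz":0,"wx":0,"wy":0,"wz":0},
    {"tx":2.5,"ty":0.5,"tz":0,"wx":0,"wy":0,"wz":0},
    {"tx":3.1,"ty":0.5,"tz":0,"wx":0,"wy":0,"wz":0},
    {"tx":3.0,"ty":0.5,"tz":0,"wx":0,"wy":0,"wz":0},
    {"tx":2.0,"ty":0.4,"tz":0,"wx":0,"wy":0,"wz":0},
    {"tx":1.0,"ty":0.2,"tz":0,"wx":0,"wy":0,"wz":0},
    {"tx":0,"ty":0,"tz":0,"wx":0,"wy":0,"wz":0},
    {"tx":0,"ty":0,"tz":0,"wx":0,"wy":0,"wz":0},
    {"tx":0,"ty":0,"tz":0,"wx":0,"wy":0,"wz":0},
    {"tx":0,"ty":0,"tz":0,"wx":0,"wy":0,"wz":0},
    {"tx":0,"ty":0,"tz":0,"wx":0,"wy":0,"wz":0},
    {"tx":0,"ty":0,"tz":0,"wx":0,"wy":0,"wz":0},
  ],
  gripper=0,
)

```text
time_s: 14.05
ee_pos: [478.8, -18.6, 167.2]
ee_rot: [180.0, -0.0, 169.7]
force: [0.0, -0.1, -0.4]
gripper_width: 14.2
gripper_force: 0.0
```

Request:
move_arm(
  plan=[
    {"tx":0,"ty":0,"tz":1.5,"wx":0,"wy":0,"wz":0},
    {"tx":0,"ty":0,"tz":2.0,"wx":0,"wy":0,"wz":0},
    {"tx":0,"ty":0,"tz":2.5,"wx":0,"wy":0,"wz":0},
    {"tx":0,"ty":0,"tz":2.0,"wx":0,"wy":0,"wz":0},
    {"tx":0,"ty":0,"tz":1.2,"wx":0,"wy":0,"wz":0},
    {"tx":0,"ty":0,"tz":0,"wx":0,"wy":0,"wz":0},
    {"tx":0,"ty":0,"tz":0,"wx":0,"wy":0,"wz":0},
  ],
)

```text
time_s: 14.63
ee_pos: [478.2, -18.4, 75.1]
ee_rot: [-180.0, -0.1, 169.7]
force: [-0.4, 0.2, 0.9]
gripper_width: 0.1
gripper_force: 0.0
```

```bash
python3 - <<'E'
from h import *
to(478.7,-18.2,52); print(env.state()["gripper_width"])
E
```

```text
14.63 [478.2 -18.4  75.1] [-1.800e+02 -1.000e-01  1.697e+02] q [ -4.  18. 113.   0.  49. -83.] F [-0.4  0.2  0.9] shift cm [-0.05  0.03  2.31]
0.07194893783590753
```

Request:
move_arm(
  plan=[
    {"tx":0,"ty":0,"tz":0.7,"wx":0,"wy":0,"wz":0},
    {"tx":0,"ty":0,"tz":0.6,"wx":0,"wy":0,"wz":0},
    {"tx":0,"ty":0,"tz":0.3,"wx":0,"wy":0,"wz":0},
    {"tx":0,"ty":0,"tz":0.3,"wx":0,"wy":0,"wz":0},
    {"tx":0,"ty":0,"tz":0.2,"wx":0,"wy":0,"wz":0},
    {"tx":0,"ty":0,"tz":0.2,"wx":0,"wy":0,"wz":0},
    {"tx":0,"ty":0,"tz":0.1,"wx":0,"wy":0,"wz":0},
    {"tx":0,"ty":0,"tz":0,"wx":0,"wy":0,"wz":0},
    {"tx":0,"ty":0,"tz":0,"wx":0,"wy":0,"wz":0},
  ],
)

```text
time_s: 15.38
ee_pos: [478.2, -18.4, 52.2]
ee_rot: [180.0, 0.0, 169.8]
force: [-2.5, 0.3, 7.9]
gripper_width: 0.4
gripper_force: 4.0
```

Force is 7.9 N at z = 52.2. I'll press 1 mm more to be sure the key is fully down, then lift clear.

Request:
move_arm(
  plan=[
    {"tx":0,"ty":0,"tz":0.1,"wx":0,"wy":0,"wz":0},
    {"tx":0,"ty":0,"tz":0,"wx":0,"wy":0,"wz":0},
    {"tx":0,"ty":0,"tz":0,"wx":0,"wy":0,"wz":0},
  ],
)

```text
time_s: 15.63
ee_pos: [478.3, -18.3, 52.1]
ee_rot: [180.0, 0.1, 169.8]
force: [-4.3, -0.1, 16.7]
gripper_width: 0.8
gripper_force: 7.8
```

Request:
move_arm(
  plan=[
    {"tx":0,"ty":0,"tz":-1.0,"wx":0,"wy":0,"wz":0},
    {"tx":0,"ty":0,"tz":-2.5,"wx":0,"wy":0,"wz":0},
    {"tx":0,"ty":0,"tz":-3.5,"wx":0,"wy":0,"wz":0},
    {"tx":0,"ty":0,"tz":-3.0,"wx":0,"wy":0,"wz":0},
    {"tx":0,"ty":0,"tz":-1.5,"wx":0,"wy":0,"wz":0},
    {"tx":0,"ty":0,"tz":0,"wx":0,"wy":0,"wz":0},
    {"tx":0,"ty":0,"tz":0,"wx":0,"wy":0,"wz":0},
    {"tx":0,"ty":0,"tz":0,"wx":0,"wy":0,"wz":0},
  ],
)

```text
time_s: 16.3
ee_pos: [477.1, -18.3, 164.1]
ee_rot: [-180.0, -0.1, 169.8]
force: [0.7, -0.3, 0.5]
gripper_width: 0.2
gripper_force: 0.0
```

```bash
python3 - <<'E'
from h import *
s=grab_frame("side"); cv2.imwrite("pics/s4.png",crop(s,190,150,200,150,4))
E
```

```text
(no output)
```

View pics/s4.png

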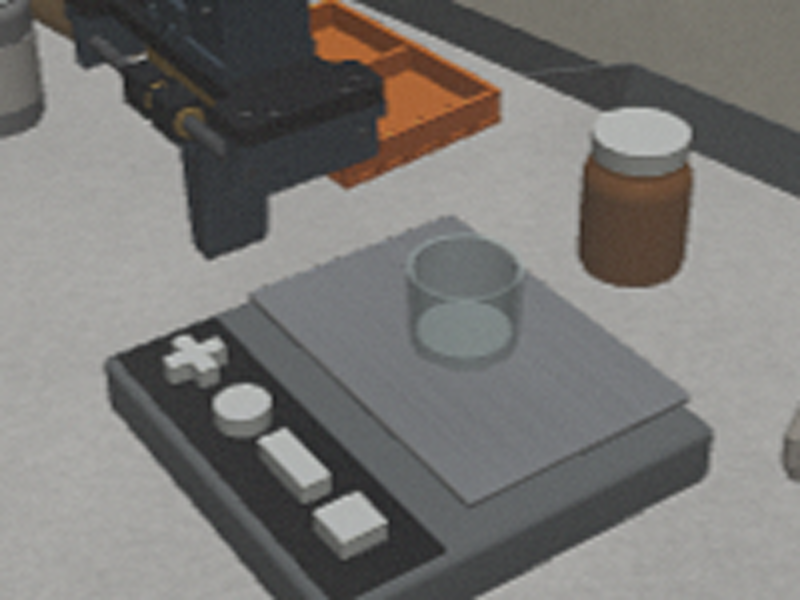

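All four keys are up, the ramekin stands on the platform at crop (465,300), and the gripper is clear. I'm handing the job in.

```bash
python3 -c "
from workcell import env
print(env.job_done())"
```

```text
the job is handed in; nothing more can be done
None
```

The job is handed in, with no verdict returned: I pressed bar, then square, set the ramekin upright on the platform, let go and pressed round; the last picture shows all keys up and the gripper clear.

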